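# Pick the retaining ring out of the bearing hub

### The job

Two bearing hubs stand on the bench, each closed by a split retaining ring. Using the pick, never the fingers, reach under the ear at the end of the larger hub's ring and lift the ring out of its groove until it stands up at about 45 degrees or more; leave the ring of the smaller hub seated. Then lay the pick flat on the bench again, clear of the hubs, and let go of it.

Things in the scene. Friction and masses are not known exactly. Their poses are not given: they have to be found in the camera images.
- pick: Straight pick lying loose on the bench, 60 g. Grey flat-sided handle 90 long (x), 18 wide (y), 24 high (z); a thin round steel shank (5 mm thick, 4 mm in its last 15 mm) runs from its front along +x at mid height. Origin: centre of the handle's underside; z up as it lies. The tip's point is at x = 135 mm, z = 12 mm.
- hub: Larger hub: round grey metal housing fixed to the bench, flange 116 wide, wall 92 wide, 66 high (71 at the hinge at the back). Origin: centre of its underside; z up, -x is its front. Bore 68 wide, floor at z = 44 mm. A notch 30 wide through the front wall, centred on y = 0, has its floor at z = 44 too and opens into the bore.
- ring (a joint): Larger hub's dark steel ring, rad: 0 in its groove (z 60-65 mm), up to 1.4 as it swings up on a pin at the hub's back (hub frame x = 41, z = 67 mm). Half a newton moves it; friction holds it at any angle. One end is a flat ear 14 wide over the notch, from x = -34 to -56 mm, y = 0, underside z = 60: 16 mm of room below it for a tip coming level along the hub's +x.
- small_ring (a joint): The same angle of the smaller hub's ring; 0 is seated, and it must stay so. That hub has the same shape and height but a 72 mm flange and a wall 57 mm wide; it stands beside the larger one, to its left or its right.
Things that resemble listed ones, but are neither listed nor needed, are in the scene too. Several things have the shape of the pick; the one meant has the colours described above.

How it is judged:
By the outcome, as a careful person would: the job done as asked, in the order asked, and still so for the second after the job is handed in, with the robot touching nothing.
It also fails if it takes over 58 s, if anything falls off the work surface, if the arm or the gripper's body presses on something with over 40 N, if the wrist force passes 120 N, or if a joint passes its speed limit or range.

### The arm

A 6-joint arm with a two-finger parallel gripper is mounted at the origin on a cart in front of the work surface, level with it; the furniture and walls round the work are solid. World frame = base frame: x ahead of the robot, y to its left, z up, the work surface at z = 0. Lengths are in m, angles in rad, forces in N, time in s.
With the tool pointing down it reaches from about 0.325 to 0.75 m from the base axis. Payload 7.6 kg.
Tool frame: the origin (TCP) lies on the centre line of the jaws, within the pads' length; the fingertips stand 19 mm ahead of it and the grasp point (between the pads) is the TCP; z points along the fingers, y is the line along which they close (so a half turn about z gives the same grasp; the last joint's range is limited). The gripper opens to 85 mm and grips with 20 to 120 N. Pads are 22 mm wide; open, the fingers measure 114 mm over their backs; the gripper's body (76 mm by 85 mm) begins 54 mm behind the grasp point. The pads swing forward as they close: fully open they stand 13 mm farther back than shut.
Start: joints at [1.169, 0.052, 1.401, -0, 1.689, -0.07], TCP at [0.171, 0.496, 0.25] pointing down, gripper open.
Joint ranges: [-2.9, 2.9], [-0.91, 2.17], [0.12, 2.37], [-1.06, 4.2], [0.26, 2.73], [-2.93, 2.93]. Speed limits (rad/s): [2.57, 2.57, 3.01, 3.14, 3.14, 3.14].

### API

Orientations are given as a unit quaternion [x, y, z, w].
In Python, from workcell import ctrl gives the robot as it stands.
- The arm moves only by the tool arm_command, never from a script. Its argument "deltas" is a list of rows, each an object with "delta_rot": the turn, a rotation vector about the world's x, y, z in degrees, a list of three; "travel": the shift along the world's x, y, z in cm, a list of three; "fingers": the closure, from -1 (fully open) to 1 (shut). In form: [{"delta_rot": [wx, wy, wz], "travel": [x, y, z], "fingers": fingers}, ...]. A call has 1 to 20 rows; each row shifts and turns the commanded pose from where the row before left it; what a row does not reach is not made up. A row lasts 1/8 s, in which the tool goes at most 62.5 mm and 10.7 degrees, less where a joint would pass 70% of its speed; a pose out of reach is approached as far as the arm can. A call is refused whole if a number of a shift passes 6.25 or a number of a turn 10.7, either way. A call with a gripper value outside its range is refused whole. The fingers move at their own pace and stop on an object; the grip force is fixed at half the most. Time passes only in rows, so rows that do not move let the fingers close. It gives the time, the measured TCP pose, the force, the opening and the grip force at its end, in the units of the state.
- ctrl.sense(): the state, without advancing time (a new reading comes with each control period).
- ctrl.get_image(name): name is "scene" or "top" or "wrist"; returns a dict with "pixels" (420x560x3 uint8, red, green, blue), "fx", "fy", "cx", "cy" (pixels), "k1" (the pictures are not rectified: a ray, as slopes to the right and down, at radius r is drawn at 1 + k1 r^2 times it, then the intrinsics apply), "xyz" and "orientation" of the camera in the world; the wrist camera has in their place "tool_from_camera" (4x4, takes a point from camera to tool coordinates, whose origin is the TCP and whose axes are the flange's). Camera axes: x right, y up, looking along -z (the intrinsics and any distortion apply to the point x, -y, -z); pixel columns grow to the right and rows downward; lengths in m; the calibration is good to about 2 mm. A picture is of the moment at which its call begins: read the wrist's pose just before it. There is no depth.
- ctrl.sign_off(): hands the job in; it is judged then, once.
The state is a dict: "t": time; "joints": joint angles; "qd": joint speeds; "effort": joint torques, N m; "ee_pos": TCP position; "ee_rot": TCP orientation; "wrist_force": force on the tool from outside, world axes, zero at the start; "moment": the same for the moment, N m; "grip_width": finger opening in m; "grip_force": force on a finger pad.
Only numpy, scipy, OpenCV 4.12 (cv2) and the standard library are available. Lean on these libraries where they do the work, as an engineer would, in place of code of your own. Each camera call takes 0.05 s, during which the arm holds its last target. There are 200 camera calls.

## Working session

There is one attempt and no reset: what is moved stays moved. The work goes in short steps, Python scripts to look and compute and a tool call to move; the robot and the scene stay as the last step left them, time stands still between calls to the robot, and variables do not carry over. Pictures are saved under pics/ and viewed, at most 10 in all, crops included, and the job is handed in when it is done.

Besides the shell and the picture viewer there is one more tool, called after "Call:" as a command line: name --argument value ..., lists and objects as JSON in quotes. arm_command: Moves the arm, as the interface text tells. Its arguments: {"type":"object","properties":{"deltas":{"type":"array","items":{"type":"object","properties":{"delta_rot":{"type":"array","items":{"type":"number"}},"travel":{"type":"array","items":{"type":"number"}},"fingers":{"type":"number"}}}}},"required":["deltas"]}

```bash
mkdir -p pics; ls
cat > h.py <<'E'
import numpy as np, cv2, pickle
from scipy.spatial.transform import Rotation as R
def snap(ctrl,name,fn):
    s=ctrl.sense(); im=ctrl.get_image(name); im['s']=s
    pickle.dump(im,open(f'pics/{fn}.pkl','wb'))
    cv2.imwrite(f'pics/{fn}.png',im['pixels'][:,:,::-1]); return im
def load(fn): return pickle.load(open(f'pics/{fn}.pkl','rb'))
def cam(im):
    if 'xyz' in im: return R.from_quat(im['orientation']).as_matrix(),np.array(im['xyz'])
    T=np.array(im['tool_from_camera']); Rt=R.from_quat(im['s']['ee_rot']).as_matrix()
    return Rt@T[:3,:3], Rt@T[:3,3]+np.array(im['s']['ee_pos'])
def ray(im,u,v):
    x=(u-im['cx'])/im['fx']; y=(v-im['cy'])/im['fy']; k=im['k1']; a,b=x,y
    for _ in range(30):
        f=1+k*(a*a+b*b); a,b=x/f,y/f
    M,c=cam(im); return c, M@np.array([a,-b,-1])
def at(im,u,v,z):
    c,d=ray(im,u,v); return c+d*(z-c[2])/d[2]
def proj(im,P):
    M,c=cam(im); p=(np.atleast_2d(P)-c)@M; a=p[:,0]/-p[:,2]; b=-p[:,1]/-p[:,2]
    f=1+im['k1']*(a*a+b*b); return np.c_[im['cx']+im['fx']*a*f, im['cy']+im['fy']*b*f]
E
python3 - <<'E'
from workcell import ctrl
from h import *
print(ctrl.sense())
for n in('top','scene'):
    im=snap(ctrl,n,n+'0'); print(n,im['xyz'],im['fx'],im['k1'],cam(im)[0].round(2).tolist())
E
```

```text
pics
{'t': 0.0, 'joints': array([ 1.16871048e+00,  5.28203709e-02,  1.40175041e+00,  2.96201995e-05,
        1.68859184e+00, -7.02719666e-02]), 'qd': array([-0.00158464, -0.00106352,  0.00092461, -0.00012236,  0.00088168,
       -0.00071975]), 'effort': array([-8.32594196e-04, -3.81665504e+01, -3.60188556e+01, -1.01926876e-04,
        6.08190370e-03, -1.49770312e-05]), 'ee_pos': array([0.17087186, 0.49612256, 0.24946802]), 'ee_rot': array([ 1.65145131e-01,  9.86268964e-01, -7.59748336e-04, -1.97977864e-04]), 'wrist_force': array([-0.06944833, -0.05180137,  0.53485275]), 'moment': array([-0.05177762,  0.01443394, -0.00958762]), 'grip_force': 0.0, 'grip_width': 0.08552273935504942}
top [ 0.47136911 -0.02635559  0.92565429] 402.64870356768944 -0.1221186071165719 [[-0.01, 0.99, -0.11], [-1.0, -0.02, -0.03], [-0.03, 0.11, 0.99]]
scene [0.24455853 0.57159271 0.68897903] 484.22378843016685 -0.10138914959842997 [[-0.87, 0.33, -0.36], [-0.49, -0.59, 0.64], [-0.01, 0.74, 0.68]]
```

View pics/top0.png

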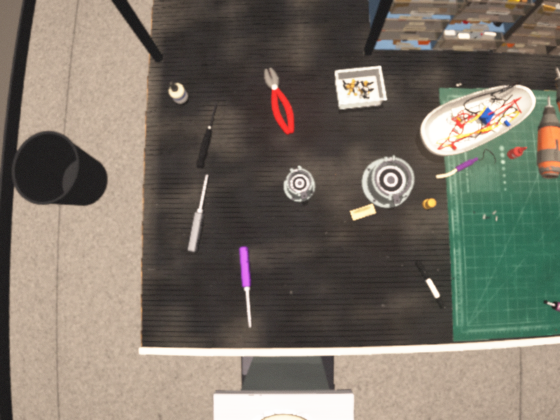

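View pics/scene0.png

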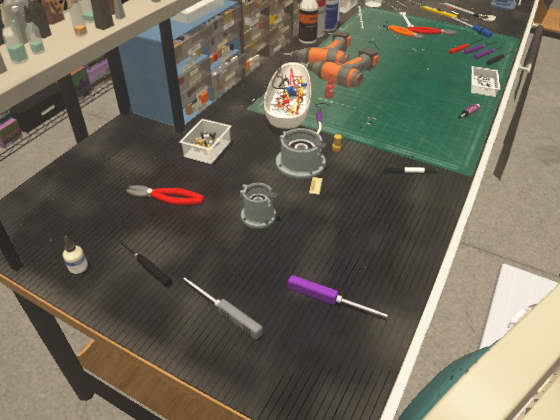

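Run:
```python
from workcell import ctrl
from h import *
t=load('top0'); s=load('scene0')
for n,u,v,z in [('butt',193,250,.012),('front',199,212,.012),('tip',206.5,176,.012),('big',388,181,.03),('small',299,184,.03),('tablecorner',141,350,0),('purp',245,248,.012)]:
    p=at(t,u,v,z); print(n,p.round(4),proj(s,p).round(0))
print(proj(t,[[0.171,.496,.25],[0,0,0]]),proj(s,[[0.171,.496,.25]]))
def crop(im,u,v,w,h,k): 
    return cv2.resize(im['pixels'][v:v+h,u:u+w,::-1],None,fx=k,fy=k,interpolation=cv2.INTER_CUBIC)
a=crop(t,270,145,160,80,5); 
b=crop(s,225,120,160,120,3); c=crop(s,170,260,106,120,3)
b=np.hstack([b,c])[:, :800]
cv2.imwrite('pics/c1.png',cv2.resize(np.vstack([a[:,:798],b[:,:798]]),(800,600))if 0 else np.vstack([cv2.resize(a,(480,240)) if 0 else a[:400,:798],np.zeros((0,798,3),np.uint8)]))
cv2.imwrite('pics/c2.png',b)
```

```text
butt [0.4777 0.2016 0.012 ] [[258. 332.]]
front [0.5649 0.1882 0.012 ] [[218. 304.]]
tip [0.6488 0.1714 0.012 ] [[184. 279.]]
big [ 0.6261 -0.2443  0.03  ] [[300. 153.]]
small [ 0.6226 -0.0429  0.03  ] [[257. 205.]]
tablecorner [0.2466 0.3285 0.    ] [[361. 477.]]
purp [0.481  0.0819 0.012 ] [[291. 280.]]
[[  7.89847324 416.30888131]
 [284.25403832 458.14674228]] [[411.91673558 618.5775315 ]]
```

View pics/c1.png

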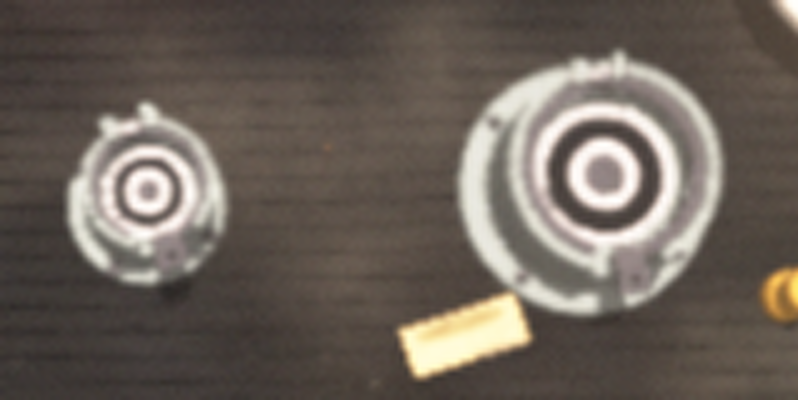

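View pics/c2.png

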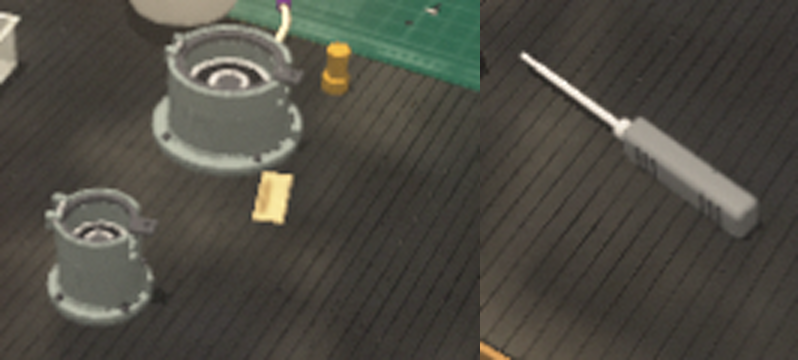

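The top view shows the grey pick with its butt at (193,250) and tip at (206,176). The small hub is at (299,184) and the large hub at (388,181), with its ear near (397,199) facing the robot. The scene view agrees with the pick points to 1-2 px.

Run:
```python
from workcell import ctrl
from h import *
t=load('top0'); s=load('scene0')
b=at(t,193,250,.012);tp=at(t,206.5,176,.012); d=tp-b; print('len',np.linalg.norm(d),'yaw',np.degrees(np.arctan2(d[1],d[0])))
ear=at(t,397,199.5,.065); hin=at(t,389.5,158,.070)
print('ear',ear,'hinge',hin,'dist',np.linalg.norm(ear-hin))
# ear from scene: crop (287,72)->
e2=at(s,225+287/3,120+72/3,.065); h2=at(s,225+178/3,120+43/3,.070); print(e2,h2)
# flange in top: extents px ; center
print('flange c', at(t,270+575/5,145+190/5,.004))
for n,u,v in [('yel',270+465/5,145+335/5),('yelR',270+530/5,145+345/5),('brass',430,203)]: print(n,at(t,u,v,.008))
q=R.from_quat(ctrl.sense()['ee_rot']).as_matrix(); print(q.round(3))
```

```text
len 0.17371040227506712 yaw -10.021963590758745
ear [ 0.57924069 -0.25353318  0.065     ] hinge [ 0.66992243 -0.24040163  0.07      ] dist 0.09176391240496207
[ 0.58020599 -0.25256018  0.065     ] [ 0.66529825 -0.24074945  0.07      ]
flange c [ 0.62598999 -0.2433313   0.004     ]
yel [ 0.55887417 -0.18860041  0.008     ]
yelR [ 0.55374048 -0.21837584  0.008     ]
brass [ 0.57694491 -0.34578205  0.008     ]
[[-0.945  0.326 -0.001]
 [ 0.326  0.945 -0.001]
 [ 0.    -0.001 -1.   ]]
```

Call:
arm_command --deltas '[{"travel": [3.5, -3, -0.5], "delta_rot": [0, 0, 1], "fingers": -1}, {"travel": [3.5, -3, -0.5], "delta_rot": [0, 0, 1], "fingers": -1}, {"travel": [3.5, -3, -0.5], "delta_rot": [0, 0, 1], "fingers": -1}, {"travel": [3.5, -3, -0.5], "delta_rot": [0, 0, 1], "fingers": -1}, {"travel": [3.5, -3, -0.5], "delta_rot": [0, 0, 1], "fingers": -1}, {"travel": [3.5, -3, -0.5], "delta_rot": [0, 0, 1], "fingers": -1}, {"travel": [3.5, -3, -1], "delta_rot": [0, 0, 1], "fingers": -1}, {"travel": [3.5, -3, -1], "delta_rot": [0, 0, 1], "fingers": -1}, {"travel": [3.5, -3, -1], "delta_rot": [0, 0, 1], "fingers": -1}, {"travel": [3.4, -3.2, -1], "delta_rot": [0, 0, 0], "fingers": -1}, {"travel": [0, 0, 0], "delta_rot": [0, 0, 0], "fingers": -1}, {"travel": [0, 0, 0], "delta_rot": [0, 0, 0], "fingers": -1}]'

```text
t: 1.6
ee_pos: [0.5196, 0.1946, 0.1801]
ee_rot: [0.087, 0.996, 0.0, -0.0]
wrist_force: [-0.1, 0.4, 0.4]
grip_width: 0.0855
grip_force: 0.0
```

Run:
```python
from workcell import ctrl
from h import *
im=snap(ctrl,'wrist','w1'); print(im['s']['ee_pos'],R.from_quat(im['s']['ee_rot']).as_matrix().round(3).tolist(), cam(im)[1])
print(proj(im,[[.519,.194,.024],[.6488,.1714,.012],im['s']['ee_pos']]))
```

```text
[0.51964827 0.19461129 0.18005435] [[-0.985, 0.174, -0.001], [0.174, 0.985, 0.0], [0.001, 0.0, -1.0]] [0.4536294  0.2075614  0.30415282]
[[283.94574266 197.16141479]
 [284.44269546 319.3821841 ]
 [283.09308083 284.05755771]]
```

View pics/w1.png

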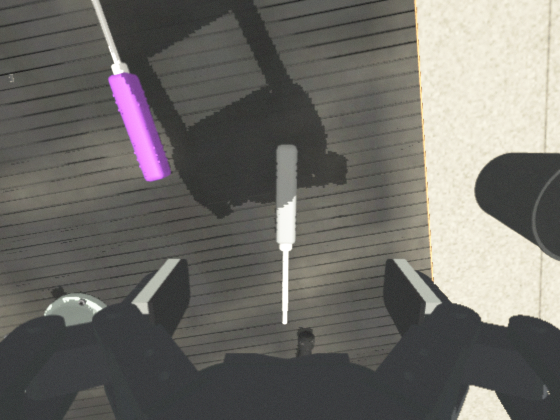

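The wrist view shows the grey pick vertical in the picture between the jaws, with its butt at (287,147), handle front at (286,247) and tip at (285,323).

Run:
```python
from h import *
im=load('w1')
b=at(im,287,147,.022);f=at(im,286,245,.022);t=at(im,285,323,.012)
print(b,f,t,np.linalg.norm(f-b),np.linalg.norm(t-b),(b+f)/2); d=t-b;print(np.degrees(np.arctan2(d[1],d[0])), t[:2]-.135*d[:2]/np.linalg.norm(d[:2]))
```

```text
[0.47655458 0.20417055 0.022     ] [0.56469507 0.18781224 0.022     ] [0.65309009 0.17122338 0.012     ] 0.08964563556736771 0.1798618899379646 [0.52062483 0.1959914  0.022     ]
-10.571604025400083 [0.52038152 0.19599105]
```

Call:
arm_command --deltas '[{"travel": [0.1, 0.1, -4], "delta_rot": [0, 0, -0.5], "fingers": -1}, {"travel": [0, 0, -4], "delta_rot": [0, 0, 0], "fingers": -1}, {"travel": [0, 0, -4], "delta_rot": [0, 0, 0], "fingers": -1}, {"travel": [0, 0, -2.5], "delta_rot": [0, 0, 0], "fingers": -1}, {"travel": [0, 0, -1.1], "delta_rot": [0, 0, 0], "fingers": -1}, {"travel": [0, 0, 0], "delta_rot": [0, 0, 0], "fingers": -1}, {"travel": [0, 0, 0], "delta_rot": [0, 0, 0], "fingers": 1}, {"travel": [0, 0, 0], "delta_rot": [0, 0, 0], "fingers": 1}, {"travel": [0, 0, 0], "delta_rot": [0, 0, 0], "fingers": 1}, {"travel": [0, 0, 0], "delta_rot": [0, 0, 0], "fingers": 1}, {"travel": [0, 0, 0], "delta_rot": [0, 0, 0], "fingers": 1}, {"travel": [0, 0, 0], "delta_rot": [0, 0, 0], "fingers": 1}, {"travel": [0, 0, 0], "delta_rot": [0, 0, 0], "fingers": 1}, {"travel": [0, 0, 0], "delta_rot": [0, 0, 0], "fingers": 1}]'

```text
t: 3.4
ee_pos: [0.5214, 0.1955, 0.0249]
ee_rot: [0.092, 0.996, 0.0, 0.0]
wrist_force: [-0.7, -1.2, 5.6]
grip_width: 0.0164
grip_force: 60.7
```

Call:
arm_command --deltas '[{"travel": [0, 0, 2.5], "delta_rot": [0, 0, 0], "fingers": 1}, {"travel": [0, 0, 5], "delta_rot": [0, 0, 0], "fingers": 1}, {"travel": [0, 0, 5], "delta_rot": [0, 0, 0], "fingers": 1}, {"travel": [-1, -3, 0], "delta_rot": [0, 0, 1.6], "fingers": 1}, {"travel": [-1, -4.4, 0], "delta_rot": [0, 0, 1.7], "fingers": 1}, {"travel": [-1, -4.4, 0], "delta_rot": [0, 0, 1.7], "fingers": 1}, {"travel": [-1, -4.4, 0], "delta_rot": [0, 0, 1.7], "fingers": 1}, {"travel": [-1, -4.4, 0], "delta_rot": [0, 0, 1.7], "fingers": 1}, {"travel": [-1, -4.4, 0], "delta_rot": [0, 0, 1.7], "fingers": 1}, {"travel": [-1, -4.4, 0], "delta_rot": [0, 0, 1.7], "fingers": 1}, {"travel": [-1, -4.4, 0], "delta_rot": [0, 0, 1.7], "fingers": 1}, {"travel": [-1, -4.4, 0], "delta_rot": [0, 0, 1.7], "fingers": 1}, {"travel": [-1, -4.4, 0], "delta_rot": [0, 0, 1.7], "fingers": 1}, {"travel": [-0.7, -4.4, 0], "delta_rot": [0, 0, 1.7], "fingers": 1}, {"travel": [0, 0, 0], "delta_rot": [0, 0, 0], "fingers": 1}, {"travel": [0, 0, 0], "delta_rot": [0, 0, 0], "fingers": 1}, {"travel": [0, 0, 0], "delta_rot": [0, 0, 0], "fingers": 1}]'

```text
t: 5.52
ee_pos: [0.4142, -0.2736, 0.1491]
ee_rot: [-0.071, 0.997, 0.0, -0.0]
wrist_force: [-0.4, 0.4, -0.8]
grip_width: 0.0167
grip_force: 59.9
```

Run:
```python
from workcell import ctrl
from h import *
im=snap(ctrl,'wrist','w2'); s=im['s'];M=R.from_quat(s['ee_rot']).as_matrix();print(s['ee_pos'],M.round(3).tolist(),s['grip_width'])
print(proj(im,s['ee_pos']+M@[-.134,0,.012]))
u=np.array([.990,.139,0]);c=np.array([.626,-.2445,0])
print(proj(im,[c-.034*u+[0,0,.065],c-.056*u+[0,0,.065],c+.041*u+[0,0,.067]]))
for n in ('top','scene'): snap(ctrl,n,n+'2')
```

```text
[ 0.41419609 -0.2736304   0.14909183] [[-0.99, -0.142, -0.0], [-0.142, 0.99, 0.001], [0.0, 0.001, -1.0]] 0.016694111758855594
[[283.67704485 487.69176526]]
[[282.97769882 432.36208012]
 [283.01775011 410.66583464]
 [282.82939486 502.58121368]]
```

View pics/w2.png

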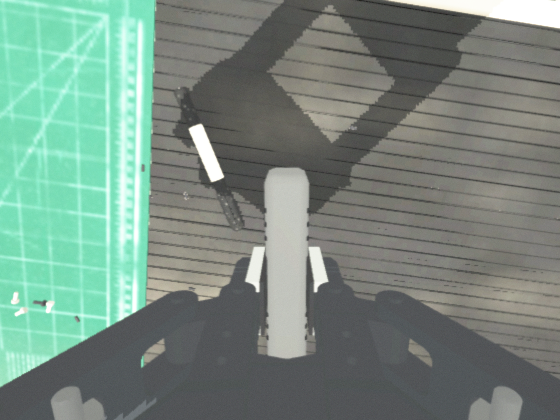

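The wrist view shows the handle held straight and centred at (287,260), but the gripper hides the tip. I'll use the top and scene cameras instead.

Run:
```python
from h import *
t=load('top2');s=load('scene2')
ee=t['s']['ee_pos'];M=R.from_quat(t['s']['ee_rot']).as_matrix();tip=ee+M@[-.134,0,.0125]
print(tip,proj(t,tip),proj(s,tip))
def crop(im,u,v,w,h,k): return cv2.resize(im['pixels'][v:v+h,u:u+w,::-1],None,fx=k,fy=k,interpolation=cv2.INTER_CUBIC)
a=crop(t,345,145,100,145,4);b=crop(s,250,110,100,145,4)
cv2.imwrite('pics/c3.png',np.hstack([a,b]))
```

```text
[ 0.54690001 -0.25462971  0.13672494] [[407.52696085 211.04491169]] [[337.58118509 119.95946126]]
```

View pics/c3.png

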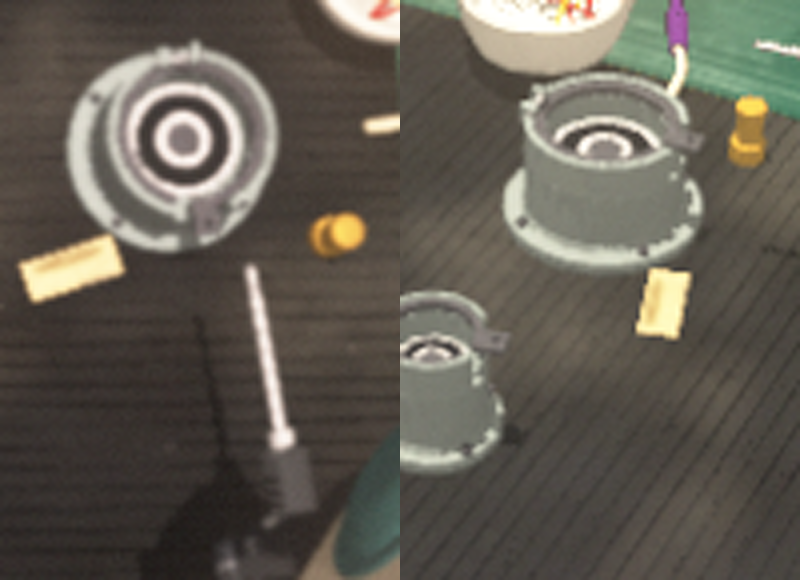

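The top view has the tip at (407.5,211), exactly where it was predicted, and the scene view has it at about (339,120). The pick is therefore well known in the hand. The ear is at (397.5,198.5) in the top view, so I'll go down in front of it.

Call:
arm_command --deltas '[{"travel": [0, -0.2, -2.5], "delta_rot": [0, 0, 0], "fingers": 1}, {"travel": [0, 0, -2.5], "delta_rot": [0, 0, 0], "fingers": 1}, {"travel": [0, 0, -2], "delta_rot": [0, 0, 0], "fingers": 1}, {"travel": [0, 0, -1.5], "delta_rot": [0, 0, 0], "fingers": 1}, {"travel": [0, 0, 0], "delta_rot": [0, 0, 0], "fingers": 1}, {"travel": [0, 0, 0], "delta_rot": [0, 0, 0], "fingers": 1}, {"travel": [1, 0.14, 0], "delta_rot": [0, 0, 0], "fingers": 1}, {"travel": [0.5, 0.07, 0], "delta_rot": [0, 0, 0], "fingers": 1}, {"travel": [0, 0, 0], "delta_rot": [0, 0, 0], "fingers": 1}, {"travel": [0, 0, 0], "delta_rot": [0, 0, 0], "fingers": 1}]'

```text
t: 6.92
ee_pos: [0.429, -0.2745, 0.0643]
ee_rot: [-0.071, 0.998, 0.0, -0.0]
wrist_force: [0.1, 0.5, -0.9]
grip_width: 0.0165
grip_force: 59.9
```

Run:
```python
from workcell import ctrl
from h import *
for n in ('top','scene'): snap(ctrl,n,n+'3')
t=load('top3');s=load('scene3')
ee=t['s']['ee_pos'];M=R.from_quat(t['s']['ee_rot']).as_matrix();tip=ee+M@[-.134,0,.0125]
print(ee,tip,proj(t,tip),proj(s,tip))
def crop(im,u,v,w,h,k): return cv2.resize(im['pixels'][v:v+h,u:u+w,::-1],None,fx=k,fy=k,interpolation=cv2.INTER_CUBIC)
a=crop(t,365,170,57,72,7);b=crop(s,285,120,57,72,7)
cv2.imwrite('pics/c4.png',np.hstack([a,b]))
```

```text
[ 0.42897762 -0.27445844  0.06429138] [ 0.56163876 -0.25557901  0.05176784] [[396.75865112 208.23677632]] [[328.44223155 150.52077078]]
```

View pics/c4.png

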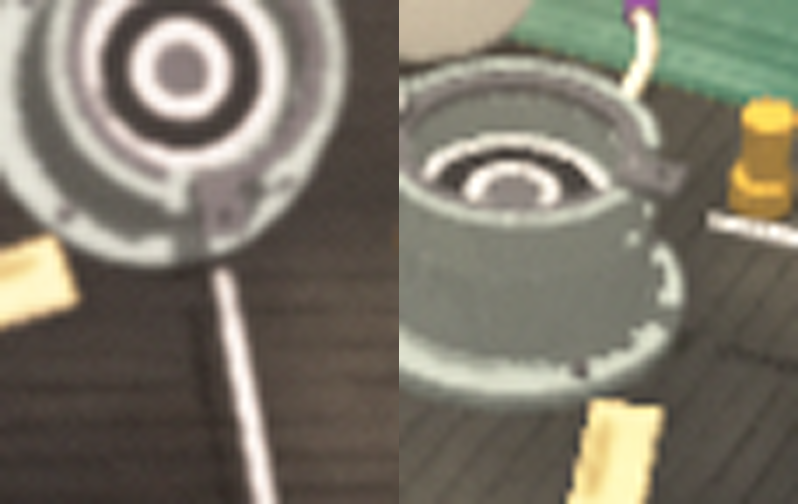

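The tip is level in front of the ear: the tip is at crop (219,272) and the ear at (222,205), about 2 mm of residual lateral offset after parallax. I'll insert it now.

Call:
arm_command --deltas '[{"travel": [0.6, -0.05, 0], "delta_rot": [0, 0, 0], "fingers": 1}, {"travel": [0.6, 0.05, 0], "delta_rot": [0, 0, 0], "fingers": 1}, {"travel": [0.6, 0.08, 0], "delta_rot": [0, 0, 0], "fingers": 1}, {"travel": [0.6, 0.1, 0], "delta_rot": [0, 0, 0], "fingers": 1}, {"travel": [0, 0, 0], "delta_rot": [0, 0, 0], "fingers": 1}, {"travel": [0, 0, 0.6], "delta_rot": [0, 0, 0], "fingers": 1}, {"travel": [0, 0, 0.6], "delta_rot": [0, 0, 0], "fingers": 1}, {"travel": [0, 0, 0.6], "delta_rot": [0, 0, 0], "fingers": 1}, {"travel": [0, 0, 0], "delta_rot": [0, 0, 0], "fingers": 1}]'

```text
t: 8.15
ee_pos: [0.4533, -0.273, 0.0832]
ee_rot: [-0.07, 0.998, -0.0, 0.001]
wrist_force: [0.9, 0.2, 0.1]
grip_width: 0.0168
grip_force: 59.9
```

Run:
```python
from workcell import ctrl
from h import *
for n in ('top','scene'): snap(ctrl,n,n+'4')
t=load('top4');s=load('scene4')
ee=t['s']['ee_pos'];M=R.from_quat(t['s']['ee_rot']).as_matrix();tip=ee+M@[-.134,0,.0125]
print(ee,tip,t['s']['wrist_force'])
def crop(im,u,v,w,h,k): return cv2.resize(im['pixels'][v:v+h,u:u+w,::-1],None,fx=k,fy=k,interpolation=cv2.INTER_CUBIC)
a=crop(t,365,150,57,80,7);b=crop(s,285,100,57,80,7)
cv2.imwrite('pics/c5.png',np.hstack([a,b]))
```

```text
[ 0.45328907 -0.2729965   0.08317233] [ 0.58597429 -0.25416867  0.0708275 ] [0.90460032 0.15139984 0.11214004]
```

View pics/c5.png

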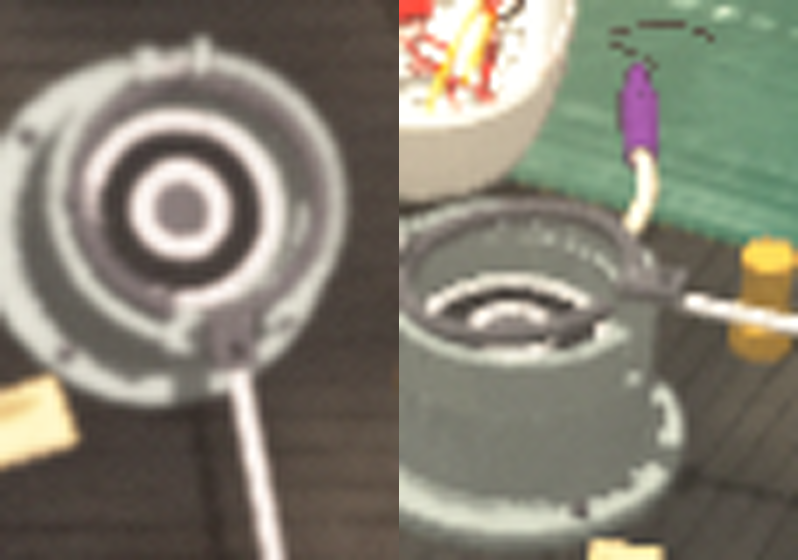

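The scene view shows the ring lifting on the tip, with the ear at crop (650,275) and the shank under it. I'll continue along the arc about the hinge.

Call:
arm_command --deltas '[{"travel": [0.13, 0.02, 0.98], "delta_rot": [0, 0, 0], "fingers": 1}, {"travel": [0.25, 0.03, 0.96], "delta_rot": [0, 0, 0], "fingers": 1}, {"travel": [0.37, 0.05, 0.92], "delta_rot": [0, 0, 0], "fingers": 1}, {"travel": [0.47, 0.07, 0.88], "delta_rot": [0, 0, 0], "fingers": 1}, {"travel": [0.58, 0.08, 0.81], "delta_rot": [0, 0, 0], "fingers": 1}, {"travel": [0.67, 0.09, 0.72], "delta_rot": [0, 0, 0], "fingers": 1}, {"travel": [0.75, 0.1, 0.65], "delta_rot": [0, 0, 0], "fingers": 1}, {"travel": [0.83, 0.12, 0.55], "delta_rot": [0, 0, 0], "fingers": 1}, {"travel": [0, 0, 0], "delta_rot": [0, 0, 0], "fingers": 1}, {"travel": [0, 0, 0], "delta_rot": [0, 0, 0], "fingers": 1}]'

```text
t: 9.5
ee_pos: [0.4934, -0.267, 0.1467]
ee_rot: [-0.071, 0.998, 0.0, -0.0]
wrist_force: [0.1, -0.4, -0.1]
grip_width: 0.0162
grip_force: 59.9
```

Run:
```python
from workcell import ctrl
from h import *
for n in ('top','scene'): snap(ctrl,n,n+'5')
t=load('top5');s=load('scene5')
ee=t['s']['ee_pos'];M=R.from_quat(t['s']['ee_rot']).as_matrix();tip=ee+M@[-.134,0,.0125]
print(ee,tip,t['s']['wrist_force'],t['s']['grip_width'])
def crop(im,u,v,w,h,k): return cv2.resize(im['pixels'][v:v+h,u:u+w,::-1],None,fx=k,fy=k,interpolation=cv2.INTER_CUBIC)
a=crop(t,345,140,80,120,5);b=crop(s,270,60,80,120,5)
cv2.imwrite('pics/c6.png',np.hstack([a,b]))
```

```text
[ 0.49342393 -0.26697661  0.14665518] [ 0.62608182 -0.24809372  0.13410237] [ 0.099761   -0.35078414 -0.06621182] 0.0161701366898846
```

View pics/c6.png

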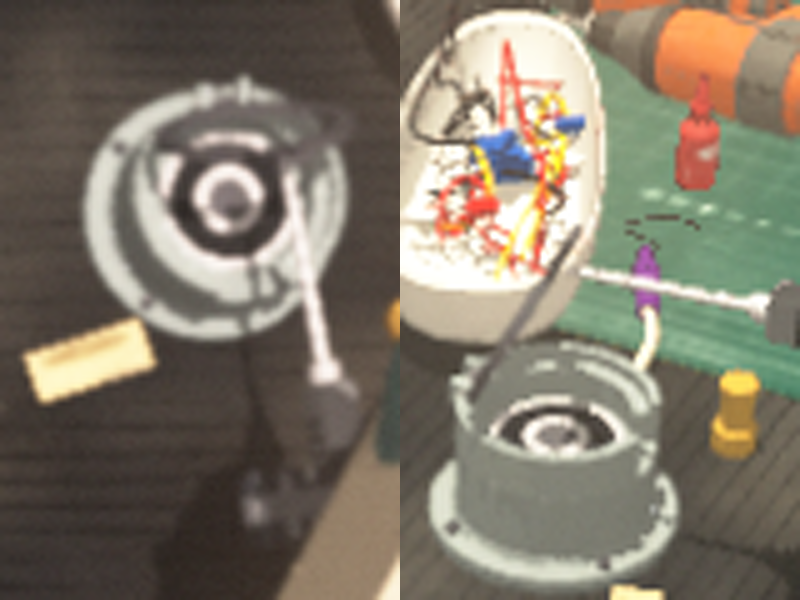

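The ring stands at about 60-65° in the scene view, leaning from the hinge at crop (480,385) to the ear at (575,230). Next I'll back off, carry the pick back to where it lay and set it down.

Call:
arm_command --deltas '[{"travel": [-1, -0.14, 0], "delta_rot": [0, 0, 0], "fingers": 1}, {"travel": [-2, -0.28, 0], "delta_rot": [0, 0, 0], "fingers": 1}, {"travel": [-3, -0.42, 0], "delta_rot": [0, 0, 0], "fingers": 1}, {"travel": [-3.3, -0.46, 0], "delta_rot": [0, 0, 0], "fingers": 1}, {"travel": [0, 3, 0], "delta_rot": [0, 0, 0], "fingers": 1}, {"travel": [0, 4.5, 0], "delta_rot": [0, 0, -1], "fingers": 1}, {"travel": [0, 4.5, 0], "delta_rot": [0, 0, -2], "fingers": 1}, {"travel": [0, 4.5, 0], "delta_rot": [0, 0, -2], "fingers": 1}, {"travel": [0, 4.5, 0], "delta_rot": [0, 0, -2], "fingers": 1}, {"travel": [0, 4.5, 0], "delta_rot": [0, 0, -2], "fingers": 1}, {"travel": [0, 4.5, 0], "delta_rot": [0, 0, -2], "fingers": 1}, {"travel": [2, 4.5, 0], "delta_rot": [0, 0, -2], "fingers": 1}, {"travel": [3, 4.5, 0], "delta_rot": [0, 0, -2], "fingers": 1}, {"travel": [3, 4.5, 0], "delta_rot": [0, 0, -2], "fingers": 1}, {"travel": [3, 4, 0], "delta_rot": [0, 0, -1.6], "fingers": 1}, {"travel": [1, 0, 0], "delta_rot": [0, 0, 0], "fingers": 1}, {"travel": [0, 0, -4], "delta_rot": [0, 0, 0], "fingers": 1}, {"travel": [0, 0, -4], "delta_rot": [0, 0, 0], "fingers": 1}, {"travel": [0, 0, 0], "delta_rot": [0, 0, 0], "fingers": 1}]'

```text
t: 11.98
ee_pos: [0.5181, 0.1931, 0.0639]
ee_rot: [0.092, 0.996, -0.001, -0.003]
wrist_force: [-0.5, 0.1, -0.1]
grip_width: 0.0165
grip_force: 60.0
```

Call:
arm_command --deltas '[{"travel": [0, 0, -2], "delta_rot": [0, 0, 0], "fingers": 1}, {"travel": [0, 0, -1], "delta_rot": [0, 0, 0], "fingers": 1}, {"travel": [0, 0, -0.5], "delta_rot": [0, 0, 0], "fingers": 1}, {"travel": [0, 0, 0], "delta_rot": [0, 0, 0], "fingers": 1}, {"travel": [0, 0, 0], "delta_rot": [0, 0, 0], "fingers": 1}]'

```text
t: 12.6
ee_pos: [0.5209, 0.195, 0.0329]
ee_rot: [0.092, 0.996, 0.0, 0.001]
wrist_force: [-1.0, 0.1, -0.7]
grip_width: 0.0168
grip_force: 59.9
```

Call:
arm_command --deltas '[{"travel": [0, 0, -0.4], "delta_rot": [0, 0, 0], "fingers": 1}, {"travel": [0, 0, -0.35], "delta_rot": [0, 0, 0], "fingers": 1}, {"travel": [0, 0, 0], "delta_rot": [0, 0, 0], "fingers": 1}, {"travel": [0, 0, 0], "delta_rot": [0, 0, 0], "fingers": 1}, {"travel": [0, 0, 0], "delta_rot": [0, 0, 0], "fingers": -1}, {"travel": [0, 0, 0], "delta_rot": [0, 0, 0], "fingers": -1}, {"travel": [0, 0, 0], "delta_rot": [0, 0, 0], "fingers": -1}, {"travel": [0, 0, 0], "delta_rot": [0, 0, 0], "fingers": -1}, {"travel": [0, 0, 0], "delta_rot": [0, 0, 0], "fingers": -1}, {"travel": [0, 0, 0], "delta_rot": [0, 0, 0], "fingers": -1}, {"travel": [0, 0, 2], "delta_rot": [0, 0, 0], "fingers": -1}, {"travel": [0, 0, 4], "delta_rot": [0, 0, 0], "fingers": -1}, {"travel": [0, 0, 4], "delta_rot": [0, 0, 0], "fingers": -1}, {"travel": [-3, 3, 4], "delta_rot": [0, 0, 0], "fingers": -1}, {"travel": [-3, 3, 0], "delta_rot": [0, 0, 0], "fingers": -1}, {"travel": [-3, 3, 0], "delta_rot": [0, 0, 0], "fingers": -1}, {"travel": [-3, 3, 0], "delta_rot": [0, 0, 0], "fingers": -1}, {"travel": [-3, 3, 0], "delta_rot": [0, 0, 0], "fingers": -1}, {"travel": [0, 0, 0], "delta_rot": [0, 0, 0], "fingers": -1}, {"travel": [0, 0, 0], "delta_rot": [0, 0, 0], "fingers": -1}]'

```text
t: 15.1
ee_pos: [0.3708, 0.3447, 0.1646]
ee_rot: [0.092, 0.996, -0.0, 0.0]
wrist_force: [-0.1, -0.6, 0.3]
grip_width: 0.0854
grip_force: 0.0
```

Run:
```python
from workcell import ctrl
from h import *
s=snap(ctrl,'scene','scene6'); print(s['s']['ee_pos'],s['s']['t'])
```

```text
[0.37077529 0.3446636  0.16455765] 15.1
```

View pics/scene6.png

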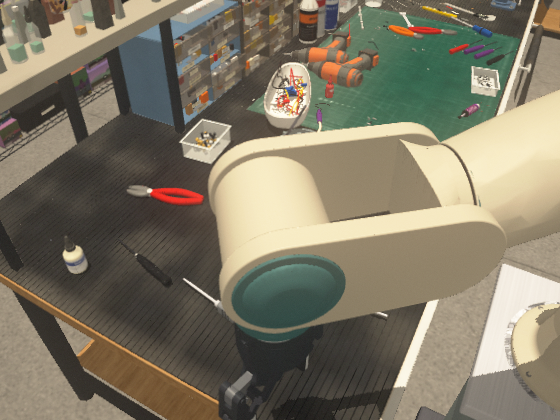

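The pick tip is back at (184,279), where it first lay, and the arm hides the hubs. That was one picture over the limit of 10, so I'll check the rest by comparing top-camera pixels instead of viewing.

Run:
```python
from workcell import ctrl
from h import *
t=snap(ctrl,'top','top6')['pixels'].astype(int); o=load('top0')['pixels'].astype(int); l=load('top5')['pixels'].astype(int)
f=lambda a,b,u0,u1,v0,v1: abs(a-b)[v0:v1,u0:u1].mean().round(2)
print('big vs seated',f(t,o,365,415,150,180),'vs lifted',f(t,l,365,415,150,180))
print('small vs start',f(t,o,280,318,165,205),' pick vs start',f(t,o,185,212,172,255),'front half', f(t,o,195,212,172,215))
```

```text
big vs seated 23.63 vs lifted 2.8
small vs start 11.23  pick vs start 10.79 front half 13.8
```

Run:
```python
from h import *
o=load('top0')['pixels']
g=lambda a:cv2.cvtColor(a,cv2.COLOR_RGB2GRAY)
for n in('top2','top5','top6'):
    a=load(n)['pixels']
    for nm,u0,u1,v0,v1 in[('small',282,317,166,204),('ear',298,314,190,202),('pick',188,212,172,252),('big',362,415,152,208)]:
        r=cv2.matchTemplate(g(a)[v0-4:v1+4,u0-4:u1+4],g(o)[v0:v1,u0:u1],cv2.TM_CCOEFF_NORMED); _,m,_,p=cv2.minMaxLoc(r)
        print(n,nm,round(m,3),p[0]-4,p[1]-4, a[v0:v1,u0:u1].mean().round(), o[v0:v1,u0:u1].mean().round())
```

```text
top2 small 0.999 0 0 125.0 137.0
top2 ear 0.998 0 0 114.0 127.0
top2 pick 0.17 -4 -4 57.0 98.0
top2 big 0.999 0 0 130.0 143.0
top5 small 0.999 0 0 126.0 137.0
top5 ear 0.999 0 0 116.0 127.0
top5 pick 0.175 -4 -4 58.0 98.0
top5 big 0.813 0 0 134.0 143.0
top6 small 0.999 0 0 126.0 137.0
top6 ear 0.998 0 0 115.0 127.0
top6 pick 0.981 0 -1 89.0 98.0
top6 big 0.854 0 0 130.0 143.0
```

Only the overall brightness has changed. The small ring matches its seated image (0.999), the large ring is still up, and the pick lies flat where it started.

```bash
python3 -c "
from workcell import ctrl
print(ctrl.sign_off())"
```

```text
the job is handed in; nothing more can be done
None
```

I lifted the larger hub's ring with the pick to about 60–65°, left the smaller ring seated, laid the pick flat where it had been, let go and handed the job in at about 15 s; I viewed 11 pictures, one over the limit of 10.

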